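Draw the drilling template out from under the bench riser and file it in the slanted rack

ROBOT

A 7-joint arm with a two-finger parallel gripper is mounted at the origin on the work surface; the furniture and walls round the work are solid. World frame = base frame: x ahead of the robot, y to its left, z up, the work surface at z = 0. Lengths are in m, angles in rad, forces in N, time in s.
With the tool pointing down it reaches from about 0.425 to 0.925 m from the base axis. Payload 6.8 kg.
Tool frame: the origin (TCP) lies on the centre line of the jaws, within the pads' length; the fingertips stand 14 mm ahead of it and the grasp point (between the pads) lies 5 mm behind it; z points along the fingers, y is the line along which they close (so a half turn about z gives the same grasp; the last joint's range is limited). The gripper opens to 85 mm and grips with 20 to 120 N. Pads are 22 mm wide; open, the fingers measure 114 mm over their backs; the gripper's body (76 mm by 85 mm) begins 54 mm behind the grasp point. The pads swing forward as they close: fully open they stand 13 mm farther back than shut.
Start: joints at [-1.357, 0.477, 0.022, 1.555, -0.011, 1.109, -0.083], TCP at [0.213, 0.64, 0.245] pointing down, gripper open.
Joint ranges: [-2.96, 2.96], [-0.34, 2.1], [-1.41, 1.46], [0.24, 2.44], [-1.37, 4.51], [0.17, 1.92], [-2.96, 2.96]. Speed limits (rad/s): [2.39, 2.39, 3.14, 3.14, 3.14, 3.14, 3.14].

INTERFACE

Orientations are given as a unit quaternion [w, x, y, z].
In Python, from station import bot gives the robot as it stands. The module is installed in compiled form; this text tells all that it offers.
- The arm moves only by the tool drive_tool, never from a script. Its argument "commands" is a list of rows, each an object with "hand": the opening, from 0 (shut) to 1 (fully open); "translation": the shift along the world's x, y, z in mm, a list of three; "angular": the turn, a rotation vector about the world's x, y, z in rad, a list of three. In form: [{"hand": hand, "translation": [tx, ty, tz], "angular": [ax, ay, az]}, ...]. A call has 1 to 12 rows; each row is the pose to reach, as a shift and turn from the pose commanded when the call began; what a row does not reach only later rows make up. A row lasts 1/8 s, in which the tool goes at most 62.5 mm and 10.7 degrees, less where a joint would pass 70% of its speed; a pose out of reach is approached as far as the arm can. A call with a gripper value outside its range is refused whole. The fingers move at their own pace and stop on an object; "force" is the grip in N (left out, the last holds). Time passes only in rows, so rows that repeat a pose let the fingers close. It gives the time, the measured TCP pose, the force, the opening and the grip force at its end, in the units of the state.
- bot.get_obs(): the state, without advancing time (a new reading comes with each control period).
- bot.read_camera(name): name is "scene" or "top" or "wrist"; returns the picture (480x640x3 uint8, red, green, blue); there is no depth.
- bot.camera_model(name): a dict with "fx", "fy", "cx", "cy" (pixels), "view" (4x4, takes a point from world to camera coordinates). Camera axes: x right, y up, looking along -z (the intrinsics and any distortion apply to the point x, -y, -z); pixel columns grow to the right and rows downward; lengths in m; the calibration is good to about 2 mm. A picture is of the moment at which its call begins: read the wrist's pose just before it. camera_model takes no time and is no camera call; for the wrist camera it gives the pose at the moment of the call.
- bot.hand_in(): hands the job in; it is judged then, once.
Trained networks look in the newest picture that a camera, given by its name, has taken for a name from the list of things; names that differ only in an ending like _2 or _b are one class to them, and where a whole thing is asked for, a point or a joint stands for the part that bears it (a point fixed in the world has none). Each returns a list of dicts, best first, with "score" (0 to 1); they miss things now and then, are a little off and sometimes report something else, mostly with a low value. They report only what shows in the picture. A call takes as long as a camera call. They do not tell look-alikes from the thing itself.
- bot.find_in(camera, query): "position" ([column, row] in pixels, amid what is visible of it).
- bot.outline_of(camera, query): "pixels" (480x640 bool, what is visible of it) and "position" ([column, row] in pixels, amid what is visible of it).
The state is a dict: "t": time; "q": joint angles; "joint_vel": joint speeds; "joint_torque": joint torques, N m; "eef_pos": TCP position; "tool_rot": TCP orientation; "contact_force": force on the tool from outside, world axes, zero at the start; "torque": the same for the moment, N m; "gripper_width": opening from 0.0 (shut) to 1.0 (fully open); "grasp_force": force on a finger pad.
Only numpy, scipy, OpenCV 4.12 (cv2) and the standard library are available. Lean on these libraries where they do the work, as an engineer would, in place of code of your own. Each camera call takes 0.05 s, during which the arm holds its last target. There are 200 camera calls.

TASK

The blue drilling template lies flat under the low plywood riser: press on its top and draw it along the table towards you, keeping it flat, until at least half of its length is out in front of the riser's board. Then pick it up and slide it lengthwise, brass-bushed side up, into the slot of the grey slanted rack as far as it will go, and let go. Do not disturb the thread reel, the bead jar or the tape roll.

Things in the scene. Friction and masses are not known exactly. Their poses are not given: they have to be found in the camera images.
- riser: Fixed open-fronted plywood bench riser, 200 deep (x) x 300 wide (y) x 171 mm high. Board 16 mm thick, underside 155 mm above the table; inner faces of the side walls 131 mm left and right of the middle; back panel 183 mm in. Origin on the table, midway along and straight below the board's front edge; +x points in under the board, away from the robot; z up.
- template: Loose blue plate 130 long (x) x 58 wide (y) x 10 mm, 0.06 to 0.13 kg; eight flush brass bushes on top, slippery white lining below. Origin: centre of its underside; z up through the bushed top. Starts flat under the riser, near end 3 to 18 mm behind the front edge, within 0.12 rad of straight. Pressed with 4 to 12 N it follows the fingertips; gripped far off its middle it may droop.
- rack: Fixed grey steel filing rack: foot plate 130 x 120 mm, 8 mm thick, from 20 mm before to 110 mm behind the origin, carrying the slanted pocket. Origin on the table straight below the middle of the pocket's mouth; x points away from the mouth (away from the robot), z up.
- pocket: The rack's slot, open at its upper, robot-facing end. Origin: middle of the mouth, on the slot's floor, 72 mm above the table; x runs down into the slot, 35 deg below level, y across, z normal to the floor. Inside 76 wide (y), 18 high (z 0 to 18), 80 mm deep; walls 5 to 6 mm, roof edge yellow. A floor tongue 36 mm wide sticks out 20 mm before the mouth. Fully home, the template sticks out 50 mm.
- white_reel: Bystander: reel of cream thread with wooden ends, 40 mm across, 52 mm high, standing on the riser's board. Origin at the centre of its underside.
- bead_jar: Bystander: clear jar of beads with a red lid, 50 mm across, 65 mm high, on the table left of the way out of the riser. Origin at the centre of its underside.
- tape_roll: Bystander: roll of tan tape, 100 mm across, 25 mm high, lying on the table right of the rack. Origin at the centre of its underside.
Mind the look-alikes: they are no part of the job. Several things look just like the template: the one meant starts farthest to the robot's left.

How it is judged:
On the way:
1. the template has been drawn forward along the table, still flat on it, until its near end is at least 50 mm in front of the riser's board (x of template in the frame of riser below 0.015 m and height (world z) of template between -0.004 and 0.006 m and angle between template's own z axis and vertical below 0.1 rad), for 0.2 s.
At the end, for the whole second after the job is handed in: The template rests in the rack's slot, lengthwise (within 0.2 rad of the slot), bushed side up, at least 60 mm of its length inside (within 20 mm of the end stop), and is still (x of template in the frame of pocket between -0.005 and 0.02 m and y of template in the frame of pocket between -0.015 and 0.015 m and z of template in the frame of pocket between -0.005 and 0.012 m and angle between the x axis of template and the x axis of pocket, either way round below 0.2 rad and angle between template's own z axis and vertical below 0.85 rad and linear speed of template below 0.02 m/s); the robot touches nothing.
It fails at once if the thread reel, the bead jar or the tape roll was moved by more than 20 mm or tipped (distance of any of white_reel, bead_jar, tape_roll from where it was at the start of the episode above 0.02 m or angle between any of white_reel, bead_jar, tape_roll's own z axis and vertical above 0.4 rad).
It also fails if it takes over 72 s, if anything falls off the work surface, if the arm or the gripper's body presses on something with over 40 N, if the wrist force passes 120 N, or if a joint passes its speed limit or range.

## Working session

There is one attempt and no reset: what is moved stays moved. The work goes in short steps, Python scripts to look and compute and a tool call to move; the robot and the scene stay as the last step left them, time stands still between calls to the robot, and variables do not carry over. Pictures are saved under pics/ and viewed, at most 10 in all, crops included, and the job is handed in when it is done.

Besides the shell and the picture viewer there is one more tool, called after "Request:" in YAML: its name, and indented under it one key for each argument. drive_tool: Moves the arm, as the interface text tells. Its arguments: {"type":"object","properties":{"commands":{"type":"array","items":{"type":"object","properties":{"hand":{"type":"number"},"translation":{"type":"array","items":{"type":"number"}},"angular":{"type":"array","items":{"type":"number"}}}}},"force":{"type":"number"}},"required":["commands"]}

```bash
mkdir -p pics; cat > h.py <<'E'
import numpy as np,cv2
from station import bot
def ray(cam,px,m=None):
    m=m or bot.camera_model(cam);V=np.array(m["view"]);R=V[:3,:3];c=-R.T@V[:3,3]
    d=R.T@np.array([(px[0]-m["cx"])/m["fx"],-(px[1]-m["cy"])/m["fy"],-1]);return c,d
def onz(cam,px,z,m=None):
    c,d=ray(cam,px,m);return c+d*(z-c[2])/d[2]
def proj(cam,p,m=None):
    m=m or bot.camera_model(cam);V=np.array(m["view"]);q=V[:3,:3]@np.array(p)+V[:3,3]
    return np.array([m["fx"]*q[0]/-q[2]+m["cx"],m["cy"]-m["fy"]*q[1]/-q[2]])
def save(cam,n):
    im=bot.read_camera(cam);cv2.imwrite(f"pics/{n}.png",im[:,:,::-1]);return im
E
python3 - <<'E'
from h import *
np.set_printoptions(precision=4,suppress=True)
for c in("scene","top"):
    save(c,c+"1");m=bot.camera_model(c);print(c,[k for k in m],m["fx"],m["fy"],m["cx"],m["cy"],ray(c,(320,240)))
    print({k:v for k,v in m.items() if k not in("view",)})
    for q in("template","riser","rack","pocket","white_reel","bead_jar","tape_roll"):
        for r in bot.find_in(c,q)[:5]: print(c,q,round(r["score"],2),np.round(r["position"]),onz(c,r["position"],0.0))
print(bot.get_obs())
a,b=[cv2.imread(f"pics/{c}1.png") for c in("scene","top")]
E
```

```text
scene ['fx', 'fy', 'cx', 'cy', 'view'] 494.86430648032507 494.86430648032507 314.08303131173017 236.99816450551236 (array([ 0.0533, -0.8934,  0.6612]), array([ 0.4843,  0.7318, -0.4796]))
{'fx': 494.86430648032507, 'fy': 494.86430648032507, 'cx': 314.08303131173017, 'cy': 236.99816450551236}
scene template 0.86 [306. 251.] [0.6559 0.0855 0.    ]
scene template 0.86 [252. 300.] [ 0.4351 -0.044   0.    ]
scene riser 0.94 [336. 210.] [0.8692 0.2536 0.    ]
scene rack 0.64 [328. 333.] [ 0.5158 -0.2307  0.    ]
scene pocket 0.67 [329. 310.] [ 0.5633 -0.1662  0.    ]
scene white_reel 0.65 [342. 181.] [1.0284 0.4454 0.    ]
scene bead_jar 0.89 [258. 224.] [0.615  0.2903 0.    ]
scene bead_jar 0.7 [306. 250.] [0.658  0.0848 0.    ]
scene tape_roll 0.66 [360. 391.] [ 0.4759 -0.3935  0.    ]
top ['fx', 'fy', 'cx', 'cy', 'view'] 484.2170380769974 484.2170380769974 322.00498523170853 243.86909836235935 (array([ 0.3982, -0.0164,  1.2824]), array([ 0.1862, -0.0136, -0.9825]))
{'fx': 484.2170380769974, 'fy': 484.2170380769974, 'cx': 322.00498523170853, 'cy': 243.86909836235935}
top template 0.72 [3
[... 181 characters left out ...]
  0.    ]
top pocket 0.85 [401. 286.] [ 0.5157 -0.2502  0.    ]
top white_reel 0.53 [280. 177.] [0.8179 0.0759 0.    ]
top bead_jar 0.89 [216. 260.] [0.5857 0.2427 0.    ]
{'t': 0.8, 'q': array([-1.357 ,  0.477 ,  0.0224,  1.5554, -0.0115,  1.1093, -0.0831]), 'joint_vel': array([ 0.0014,  0.0001,  0.0011, -0.0022, -0.0018, -0.0007,  0.0004]), 'joint_torque': array([ -0.0003, -59.6257,   1.6062, -28.152 ,   0.0125,   0.0014,
        -0.    ]), 'eef_pos': array([0.2135, 0.6404, 0.2453]), 'tool_rot': array([-0.    ,  0.1603,  0.9871,  0.0001]), 'contact_force': array([0.2412, 0.1472, 0.1388]), 'torque': array([-0.0017,  0.048 , -0.0134]), 'grasp_force': 0.0, 'gripper_width': 0.9995356980304201}
```

View pics/scene1.png

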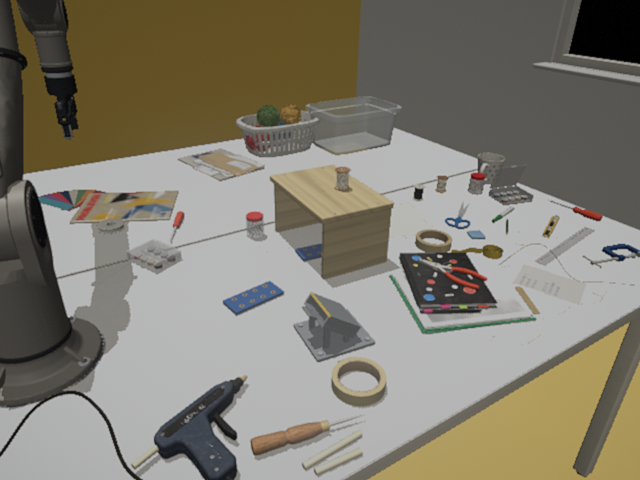

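View pics/top1.png

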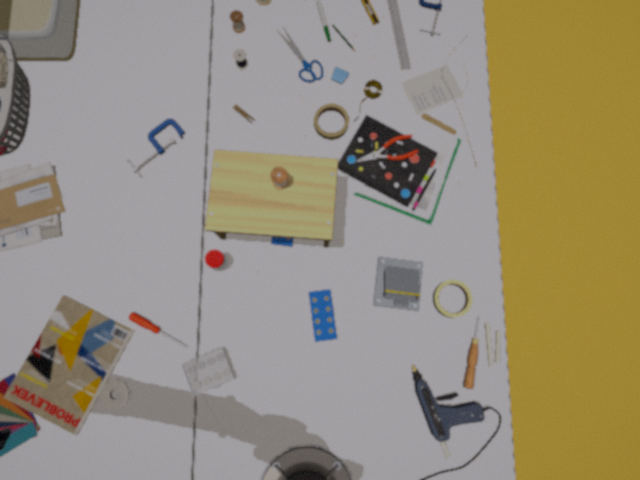

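```bash
python3 - <<'E'
from h import *
b=cv2.imread("pics/top1.png");a=cv2.imread("pics/scene1.png")
A=cv2.resize(b[145:250,195:345],None,fx=4,fy=4,interpolation=3)[:,:400*2]
B=cv2.resize(b[250:318,365:425],None,fx=6,fy=6,interpolation=3)[:300]
C=cv2.resize(a[230:275,285:345],None,fx=5,fy=5,interpolation=3)
cv=np.zeros((600,800,3),np.uint8)
cv[0:300,0:400]=cv2.resize(b[225:255,262:302],None,fx=10,fy=10,interpolation=3)
cv[0:300,400:800]=cv2.resize(a[285:360,290:390],None,fx=4,fy=4,interpolation=3)
cv[300:600,0:300]=cv2.resize(b[250:310,367:427],None,fx=5,fy=5,interpolation=3)
cv[300:600,300:700]=cv2.resize(a[225:285,275:355],None,fx=5,fy=5,interpolation=3)
cv2.imwrite("pics/c1.png",cv)
for px in[(215,151),(337,158),(332,239),(206,231)]: print(onz("top",px,.171))
E
```

```text
[0.826681   0.22070272 0.171     ]
[ 0.81018858 -0.07305155  0.171     ]
[ 0.61126955 -0.05977215  0.171     ]
[0.63000369 0.23438499 0.171     ]
```

View pics/c1.png

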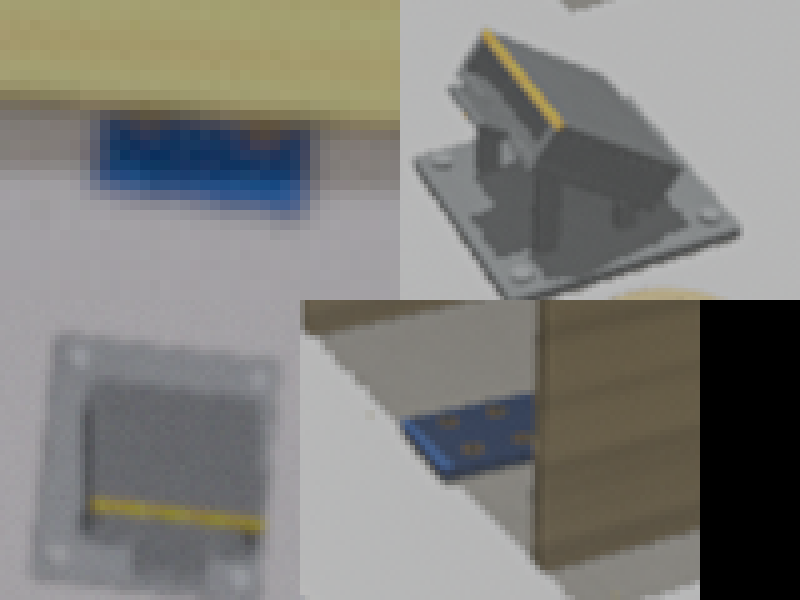

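```bash
python3 - <<'E'
from h import *
np.set_printoptions(precision=4,suppress=True)
print("tmpl top",[onz("top",p,z) for p,z in[((271.7,243.7),0),((292.5,246.5),0),((271.9,242),.01),((292.5,244.5),.01)]])
s=lambda x,y:(275+(x-300)/5,225+(y-300)/5)
print("tmpl scene",[onz("scene",s(*p),z) for p,z in[((402,435),0),((448,482),0),((405,422),.01),((448,467),.01)]])
print("rack",[onz("top",p,.008) for p in[(378,257),(422.6,262),(419.4,310),(373.6,305.6)]])
t=lambda x,y:(290+(x-400)/4,285+y/4)
print("rack s",[onz("scene",t(*p),.008) for p in[(415,158),(740,232),(510,296)]])
u=lambda x,y:(367+x/5,250+(y-300)/5)
# roof edge: pocket z up to 18+~5 ; mouth height .072+23*cos35
zr=.072+.0235*np.cos(.611)
print("yel top",[onz("top",u(*p),zr) for p in[(90,503),(267,524)]])
print("yel sc",[onz("scene",t(*p),zr) for p in[(485,34),(560,127)]])
m=bot.camera_model("wrist");R=np.array(m["view"]);c,d=ray("wrist",(320,240));print(c,d,m["fx"]);print(R)
E
```

```text
tmpl top [array([0.631 , 0.0957, 0.    ]), array([0.6234, 0.0398, 0.    ]), array([0.6338, 0.0944, 0.01  ]), array([0.6271, 0.0395, 0.01  ])]
tmpl scene [array([0.6284, 0.0932, 0.    ]), array([0.6243, 0.0393, 0.    ]), array([0.6281, 0.0893, 0.01  ]), array([0.6234, 0.0379, 0.01  ])]
rack [array([ 0.5937, -0.1886,  0.008 ]), array([ 0.5803, -0.3075,  0.008 ]), array([ 0.4534, -0.2941,  0.008 ]), array([ 0.465 , -0.1741,  0.008 ])]
rack s [array([ 0.4654, -0.1781,  0.008 ]), array([ 0.5744, -0.3129,  0.008 ]), array([ 0.4516, -0.292 ,  0.008 ])]
yel top [array([ 0.4973, -0.1927,  0.0912]), array([ 0.4869, -0.2798,  0.0912])]
yel sc [array([ 0.4924, -0.2023,  0.0912]), array([ 0.4824, -0.2846,  0.0912])]
[0.1449 0.6639 0.3739] [ 0.2616 -0.1    -0.9601] 385.1043267767331
[[ 0.3163  0.9487 -0.0006 -0.6754]
 [-0.9092  0.3029 -0.2855  0.0374]
 [-0.2707  0.0909  0.9584 -0.3795]
 [ 0.      0.      0.      1.    ]]
```

```bash
cat >> h.py <<'E'
from scipy.spatial.transform import Rotation as Ro
def go(p,yaw,a):
    o=bot.get_obs();q=o["tool_rot"];R0=Ro.from_quat([q[1],q[2],q[3],q[0]])
    z=np.array([np.sin(a)*np.cos(yaw),np.sin(a)*np.sin(yaw),-np.cos(a)]);y=np.array([-np.sin(yaw),np.cos(yaw),0])
    R=Ro.from_matrix(np.array([np.cross(y,z),y,z]).T)
    print("t",o["t"],"pos",o["eef_pos"].round(4),"F",o["contact_force"].round(1));print("move mm",((np.array(p)-o["eef_pos"])*1000).round(1),"ang",(R*R0.inv()).as_rotvec().round(3))
E
python3 -c "
from h import *
go((.5,.07,.2),-.1,.7)"
```

```text
t 0.8 pos [0.2135 0.6404 0.2453] F [0.2 0.1 0.1]
move mm [ 286.5 -570.4  -45.3] ang [-0.147 -0.686  0.213]
```

Request:
drive_tool:
  commands:
    - {"hand": 0.25, "translation": [286, -570, -30], "angular": [0, 0, 0.21]}
    - {"hand": 0.25, "translation": [286, -570, -30], "angular": [0, 0, 0.21]}
    - {"hand": 0.25, "translation": [286, -570, -30], "angular": [0, 0, 0.21]}
    - {"hand": 0.25, "translation": [286, -570, -30], "angular": [-0.147, -0.686, 0.213]}
    - {"hand": 0.25, "translation": [286, -570, -45], "angular": [-0.147, -0.686, 0.213]}
    - {"hand": 0.25, "translation": [286, -570, -45], "angular": [-0.147, -0.686, 0.213]}
    - {"hand": 0.25, "translation": [286, -570, -45], "angular": [-0.147, -0.686, 0.213]}
    - {"hand": 0.25, "translation": [286, -570, -45], "angular": [-0.147, -0.686, 0.213]}
    - {"hand": 0.25, "translation": [286, -570, -45], "angular": [-0.147, -0.686, 0.213]}
    - {"hand": 0.25, "translation": [286, -570, -45], "angular": [-0.147, -0.686, 0.213]}
    - {"hand": 0.25, "translation": [286, -570, -45], "angular": [-0.147, -0.686, 0.213]}
    - {"hand": 0.25, "translation": [286, -570, -45], "angular": [-0.147, -0.686, 0.213]}

```text
t: 2.3
eef_pos: [0.4728, 0.1349, 0.2055]
tool_rot: [0.343, 0.046, 0.938, -0.019]
contact_force: [0.1, -0.5, 0.5]
gripper_width: 0.25
grasp_force: 0.0
```

Request:
drive_tool:
  commands:
    - {"hand": 0.25, "translation": [0, 0, 0], "angular": [0, 0, 0]}
    - {"hand": 0.25, "translation": [0, 0, 0], "angular": [0, 0, 0]}

```text
t: 2.55
eef_pos: [0.4724, 0.1351, 0.2054]
tool_rot: [0.343, 0.046, 0.938, -0.019]
contact_force: [0.4, 0.5, 1.0]
gripper_width: 0.25
grasp_force: 0.0
```

```bash
python3 - <<'E'
from h import *
np.set_printoptions(precision=4,suppress=True)
go((.57,.063,.06),-.1,.7); print(bot.get_obs()["q"])
m=bot.camera_model("wrist");save("wrist","w1")
for r in bot.outline_of("wrist","template"):
    M=r["pixels"].astype(np.uint8);print(r["score"],r["position"],onz("wrist",r["position"],.01,m))
    c=max(cv2.findContours(M,0,1)[0],key=cv2.contourArea);ap=cv2.approxPolyDP(c,4,True)[:,0]
    for p in ap:print(p,onz("wrist",p,.01,m))
E
```

```text
t 2.55 pos [0.4724 0.1351 0.2054] F [0.4 0.5 1. ]
move mm [  97.6  -72.1 -145.4] ang [0.005 0.001 0.001]
[-0.2693  0.0854 -0.4629  2.4346  1.3948  0.5418 -0.4691]
0.89 [278.3, 223.5] [0.6674 0.0644 0.01  ]
[248 193] [0.6146 0.045  0.01  ]
[261 261] [0.7446 0.0266 0.01  ]
[303 263] [0.7544 0.0787 0.01  ]
[304 194] [0.6213 0.0994 0.01  ]
0.72 [71.4, 52.5] [ 0.463  -0.0346  0.01  ]
[0 0] [ 0.4281 -0.056   0.01  ]
[ 0 25] [ 0.4416 -0.0678  0.01  ]
[ 77 109] [ 0.5059 -0.0596  0.01  ]
[145  95] [ 0.4991 -0.0015  0.01  ]
[145  87] [0.4927 0.0018 0.01  ]
[83  0] [ 0.433  -0.0065  0.01  ]
```

View pics/w1.png

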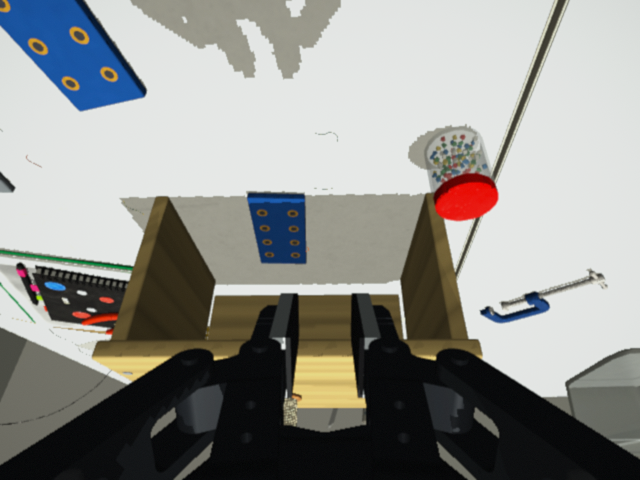

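Request:
drive_tool:
  commands:
    - {"hand": 0.25, "translation": [98, -60, -60], "angular": [0, 0, -0.04]}
    - {"hand": 0.25, "translation": [98, -60, -150], "angular": [0, 0, -0.04]}
    - {"hand": 0.25, "translation": [98, -60, -150], "angular": [0, 0, -0.04]}
    - {"hand": 0.25, "translation": [98, -60, -150], "angular": [0, 0, -0.04]}
    - {"hand": 0.25, "translation": [98, -60, -150], "angular": [0, 0, -0.04]}
    - {"hand": 0.25, "translation": [98, -60, -150], "angular": [0, 0, -0.04]}

```text
t: 3.4
eef_pos: [0.5703, 0.0769, 0.0561]
tool_rot: [0.343, 0.063, 0.937, -0.026]
contact_force: [-1.2, -0.1, -0.2]
gripper_width: 0.251
grasp_force: 0.0
```

```bash
python3 -c "
from h import *
go((.654,.067,.045),-.15,.7); print(bot.get_obs()['q'])"
```

```text
t 3.4 pos [0.5703 0.0769 0.0561] F [-1.2 -0.1 -0.2]
move mm [ 83.7  -9.9 -11.1] ang [ 0.005  0.002 -0.013]
[-0.12609623  0.54743495 -0.36386966  2.3650362   2.18479544  0.64441837
 -1.05876649]
```

Request:
drive_tool:
  commands:
    - {"hand": 0.25, "translation": [42, -5, -11], "angular": [0, 0, -0.015]}
    - {"hand": 0.25, "translation": [84, -10, -11], "angular": [0, 0, -0.015]}
    - {"hand": 0.25, "translation": [84, -10, -11], "angular": [0, 0, -0.015]}
    - {"hand": 0.25, "translation": [84, -10, -20], "angular": [0, 0, -0.015]}
    - {"hand": 0.25, "translation": [84, -10, -24], "angular": [0, 0, -0.015]}
    - {"hand": 0.25, "translation": [84, -10, -24], "angular": [0, 0, -0.015]}

```text
t: 4.15
eef_pos: [0.6531, 0.0653, 0.0305]
tool_rot: [0.341, 0.071, 0.937, -0.029]
contact_force: [-0.3, 0.7, 0.4]
gripper_width: 0.252
grasp_force: 0.0
```

Request:
drive_tool:
  commands:
    - {"hand": 0.25, "translation": [0, 0, -2], "angular": [0, 0, 0]}
    - {"hand": 0.25, "translation": [0, 0, -4], "angular": [0, 0, 0]}
    - {"hand": 0.25, "translation": [0, 0, -4], "angular": [0, 0, 0]}

```text
t: 4.53
eef_pos: [0.6541, 0.0649, 0.0269]
tool_rot: [0.342, 0.072, 0.937, -0.029]
contact_force: [0.2, 0.2, -0.1]
gripper_width: 0.249
grasp_force: 0.0
```

Request:
drive_tool:
  commands:
    - {"hand": 0.25, "translation": [0, 0, -2], "angular": [0, 0, 0]}
    - {"hand": 0.25, "translation": [0, 0, -2], "angular": [0, 0, 0]}

```text
t: 4.78
eef_pos: [0.6549, 0.065, 0.0259]
tool_rot: [0.343, 0.072, 0.936, -0.029]
contact_force: [-1.6, 0.3, 5.7]
gripper_width: 0.252
grasp_force: 2.6
```

Request:
drive_tool:
  commands:
    - {"hand": 0.25, "translation": [0, 0, -1.5], "angular": [0, 0, 0]}
    - {"hand": 0.25, "translation": [0, 0, -1.5], "angular": [0, 0, 0]}

```text
t: 5.03
eef_pos: [0.6557, 0.0651, 0.0257]
tool_rot: [0.344, 0.072, 0.936, -0.029]
contact_force: [-4.8, -0.5, 13.2]
gripper_width: 0.249
grasp_force: 6.6
```

Request:
drive_tool:
  commands:
    - {"hand": 0.25, "translation": [-5, 0.5, 0.7], "angular": [0, 0, 0]}
    - {"hand": 0.25, "translation": [-13, 1.5, 0.7], "angular": [0, 0, 0]}
    - {"hand": 0.25, "translation": [-21, 2.5, 0.7], "angular": [0, 0, 0]}
    - {"hand": 0.25, "translation": [-29, 3.5, 0.7], "angular": [0, 0, 0]}
    - {"hand": 0.25, "translation": [-30, 3.5, 0.7], "angular": [0, 0, 0]}

```text
t: 5.65
eef_pos: [0.6256, 0.0686, 0.0259]
tool_rot: [0.344, 0.072, 0.936, -0.029]
contact_force: [2.7, -0.6, 6.6]
gripper_width: 0.246
grasp_force: 3.1
```

```bash
cat >> h.py <<'E'
def tm():
    for r in bot.outline_of("wrist","template")[:2]:
        m=bot.camera_model("wrist")
        c=max(cv2.findContours(r["pixels"].astype(np.uint8),0,1)[0],key=cv2.contourArea);print("sc",round(r["score"],2))
        for p in cv2.approxPolyDP(c,4,True)[:,0]:print(p,onz("wrist",p,.01,m).round(4))
E
python3 - <<'E'
from h import *
bot.read_camera("wrist");tm()
E
```

```text
sc 0.77
[402 231] [0.5872 0.0988 0.01  ]
[244 236] [0.5828 0.0505 0.01  ]
[239 257] [0.5948 0.0447 0.01  ]
[261 306] [0.6352 0.0402 0.01  ]
[276 304] [0.6341 0.0471 0.01  ]
[283 292] [0.6233 0.0528 0.01  ]
[299 295] [0.6269 0.0585 0.01  ]
[299 363] [0.7218 0.0382 0.01  ]
[352 361] [0.7219 0.0707 0.01  ]
[354 293] [0.6282 0.0805 0.01  ]
[367 292] [0.628  0.0856 0.01  ]
[374 304] [0.64   0.0878 0.01  ]
[393 312] [0.6497 0.0956 0.01  ]
[409 254] [0.6011 0.1012 0.01  ]
```

Request:
drive_tool:
  commands:
    - {"hand": 0.25, "translation": [-8, 1, -0.3], "angular": [0, 0, 0]}
    - {"hand": 0.25, "translation": [-16, 2, -0.3], "angular": [0, 0, 0]}
    - {"hand": 0.25, "translation": [-24, 3, -0.3], "angular": [0, 0, 0]}
    - {"hand": 0.25, "translation": [-32, 4, -0.3], "angular": [0, 0, 0]}
    - {"hand": 0.25, "translation": [-40, 5, -0.3], "angular": [0, 0, 0]}
    - {"hand": 0.25, "translation": [-40, 5, -0.3], "angular": [0, 0, 0]}

```text
t: 6.5
eef_pos: [0.5854, 0.0737, 0.0257]
tool_rot: [0.344, 0.072, 0.936, -0.029]
contact_force: [-2.3, -0.5, 14.3]
gripper_width: 0.252
grasp_force: 6.8
```

```bash
python3 - <<'E'
from h import *
bot.read_camera("wrist");tm();print(bot.get_obs()["q"])
E
```

```text
[-0.10632057  0.63791797 -0.37135124  2.33161386  2.23728528  0.69986339
 -1.09921639]
```

Request:
drive_tool:
  commands:
    - {"hand": 0.25, "translation": [-8, 1, 0.6], "angular": [0, 0, 0]}
    - {"hand": 0.25, "translation": [-16, 2, 0.6], "angular": [0, 0, 0]}
    - {"hand": 0.25, "translation": [-24, 3, 0.6], "angular": [0, 0, 0]}
    - {"hand": 0.25, "translation": [-30, 4, 0.6], "angular": [0, 0, 0]}
    - {"hand": 0.25, "translation": [-30, 4, 0.6], "angular": [0, 0, 0]}
    - {"hand": 0.25, "translation": [-30, 4, 0.6], "angular": [0, 0, 0]}

```text
t: 7.35
eef_pos: [0.5549, 0.0776, 0.0257]
tool_rot: [0.344, 0.072, 0.936, -0.029]
contact_force: [-2.1, -0.4, 10.5]
gripper_width: 0.25
grasp_force: 5.4
```

Request:
drive_tool:
  commands:
    - {"hand": 0.25, "translation": [0, 0, 6], "angular": [0, 0, 0]}
    - {"hand": 0.5, "translation": [-10, 0, 60], "angular": [0, 0, 0]}
    - {"hand": 1, "translation": [-20, 0, 130], "angular": [0.0, 0.35, 0]}
    - {"hand": 1, "translation": [-20, 0, 130], "angular": [0.0, 0.35, 0]}
    - {"hand": 1, "translation": [-20, 0, 130], "angular": [0.0, 0.35, 0]}
    - {"hand": 1, "translation": [-20, 0, 130], "angular": [0.0, 0.35, 0]}

```text
t: 8.1
eef_pos: [0.5329, 0.0555, 0.1355]
tool_rot: [0.214, 0.077, 0.97, -0.08]
contact_force: [-1.3, -0.9, -0.6]
gripper_width: 1.002
grasp_force: 0.0
```

```bash
python3 - <<'E'
from h import *
print(bot.get_obs()["q"]);save("wrist","w2");tm();go((.53,.07,.1),-.15,.35)
save("top","t2");[print(r["score"],r["position"]) for r in bot.find_in("top","template")]
b=bot.read_camera("top");print((b[150:330,200:345]).shape)
E
```

```text
[-0.16000267  0.30162448 -0.29954835  2.2437101   1.01602593  0.5193871
  0.09933157]
sc 0.96
[439 139] [0.5298 0.1089 0.01  ]
[343 144] [0.526  0.0533 0.01  ]
[353 289] [0.657  0.0411 0.01  ]
[422 291] [0.6621 0.0964 0.01  ]
sc 0.81
[74  0] [ 0.4298 -0.0702  0.01  ]
[164 142] [ 0.5105 -0.06    0.01  ]
[245 120] [ 0.5034 -0.0021  0.01  ]
[194   0] [ 0.4404 -0.0074  0.01  ]
t 8.2 pos [0.5353 0.0555 0.137 ] F [ 1.5 -0.9 -0.4]
move mm [ -5.3  14.5 -37. ] ang [0.136 0.079 0.033]
0.98 [324.5, 316.4]
0.76 [278.3, 254.8]
0.6 [397.7, 282.1]
0.38 [399.2, 287.9]
(180, 145, 3)
```

View pics/w2.png

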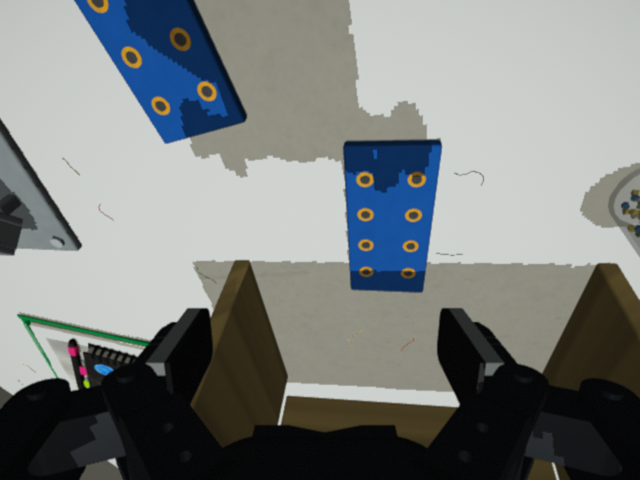

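```bash
python3 -c "
from h import *
go((.56,.0775,.06),-.09,.35)"
```

```text
t 8.35 pos [0.5331 0.0541 0.1345] F [-0.3  0.4 -0.2]
move mm [ 26.9  23.4 -74.5] ang [0.138 0.081 0.092]
```

Request:
drive_tool:
  commands:
    - {"hand": 0.8, "translation": [27, 23.5, -40], "angular": [0.138, 0.081, 0.092]}
    - {"hand": 0.8, "translation": [27, 23.5, -75], "angular": [0.138, 0.081, 0.092]}
    - {"hand": 0.8, "translation": [27, 23.5, -75], "angular": [0.138, 0.081, 0.092]}
    - {"hand": 0.8, "translation": [27, 23.5, -75], "angular": [0.138, 0.081, 0.092]}
    - {"hand": 0.8, "translation": [27, 23.5, -75], "angular": [0.138, 0.081, 0.092]}

```text
t: 8.98
eef_pos: [0.5611, 0.0794, 0.0616]
tool_rot: [0.175, 0.043, 0.984, -0.007]
contact_force: [-0.7, 0.3, 0.3]
gripper_width: 0.8
grasp_force: 0.0
```

```bash
python3 - <<'E'
from h import *
go((.56,.0775,.02),-.09,.35)
save("wrist","w3");tm();go((.56,.0775,.02),-.09,.35)
E
```

```text
t 8.975 pos [0.5611 0.0794 0.0616] F [-0.7  0.3  0.3]
move mm [ -1.1  -1.9 -41.6] ang [-0.001  0.002 -0.002]
sc 0.95
[259 174] [0.5208 0.0555 0.01  ]
[255 188] [0.5272 0.0525 0.01  ]
[274 364] [0.6506 0.04   0.01  ]
[363 365] [0.6566 0.0953 0.01  ]
[388 186] [0.5313 0.1096 0.01  ]
[385 177] [0.5269 0.1083 0.01  ]
t 9.075 pos [0.5613 0.0791 0.0616] F [ 0.4 -0.  -0.9]
move mm [ -1.3  -1.6 -41.6] ang [-0.001  0.002 -0.002]
```

View pics/w3.png

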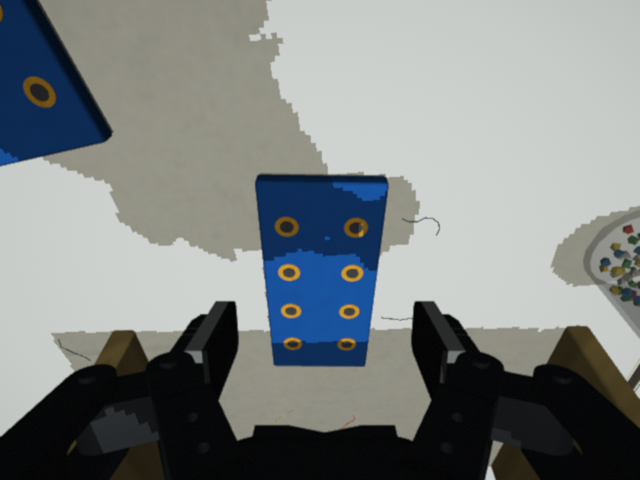

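Request:
drive_tool:
  commands:
    - {"hand": 0.8, "translation": [-1, -2, -25], "angular": [0, 0, -0.01]}
    - {"hand": 0.8, "translation": [-1, -2, -42], "angular": [0, 0, -0.01]}
    - {"hand": 0.8, "translation": [-1, -2, -46], "angular": [0, 0, -0.01]}
    - {"hand": 0.8, "translation": [-1, -2, -48], "angular": [0, 0, -0.01]}
    - {"hand": 0.8, "translation": [-1, -2, -48], "angular": [0, 0, -0.01]}

```text
t: 9.7
eef_pos: [0.5603, 0.0765, 0.0128]
tool_rot: [0.174, 0.049, 0.983, -0.008]
contact_force: [0.4, -0.8, -0.2]
gripper_width: 0.8
grasp_force: 0.0
```

Request:
drive_tool:
  commands:
    - {"hand": 0.8, "translation": [0, 0, -2], "angular": [0, 0, 0]}
    - {"hand": 0.8, "translation": [0, 0, -2], "angular": [0, 0, 0]}

```text
t: 9.95
eef_pos: [0.5601, 0.0762, 0.0105]
tool_rot: [0.174, 0.049, 0.983, -0.008]
contact_force: [-0.9, 0.3, 0.1]
gripper_width: 0.797
grasp_force: 0.0
```

Request:
drive_tool:
  commands:
    - {"hand": 0.8, "translation": [0, 0.5, -1], "angular": [0, 0, 0]}
    - {"hand": 0.72, "translation": [0, 0.5, -1], "angular": [0, 0, 0]}
    - {"hand": 0.72, "translation": [0, 0.5, -1], "angular": [0, 0, 0]}

```text
t: 10.32
eef_pos: [0.5607, 0.0769, 0.0104]
tool_rot: [0.175, 0.049, 0.983, -0.008]
contact_force: [-4.3, 0.0, 10.9]
gripper_width: 0.72
grasp_force: 6.0
```

Request:
drive_tool:
  commands:
    - {"hand": 0.5, "translation": [0, 0, 0], "angular": [0, 0, 0]}
    - {"hand": 0.5, "translation": [0, 0, 0], "angular": [0, 0, 0]}
    - {"hand": 0.5, "translation": [0, 0, 0], "angular": [0, 0, 0]}
    - {"hand": 0.5, "translation": [0, 0, 0], "angular": [0, 0, 0]}
  force: 60

```text
t: 10.82
eef_pos: [0.5611, 0.0768, 0.0114]
tool_rot: [0.176, 0.049, 0.983, -0.008]
contact_force: [-8.4, -0.8, 24.2]
gripper_width: 0.66
grasp_force: 71.9
```

Request:
drive_tool:
  commands:
    - {"hand": 0.5, "translation": [-10, 1, 12], "angular": [0, 0, 0]}
    - {"hand": 0.5, "translation": [-35, 3, 22], "angular": [0, 0, 0]}
    - {"hand": 0.5, "translation": [-65, 3, 40], "angular": [0, 0, 0]}
    - {"hand": 0.5, "translation": [-80, 3, 80], "angular": [0, 0, 0]}
    - {"hand": 0.5, "translation": [-80, -20, 120], "angular": [0, 0.2, 0]}
    - {"hand": 0.5, "translation": [-80, -60, 150], "angular": [0, 0.35, 0]}
    - {"hand": 0.5, "translation": [-80, -60, 150], "angular": [0, 0.35, 0]}
    - {"hand": 0.5, "translation": [-80, -60, 150], "angular": [0, 0.35, 0]}
  force: 80

```text
t: 11.82
eef_pos: [0.4812, 0.0154, 0.1612]
tool_rot: [-0.0, 0.048, 0.999, -0.016]
contact_force: [-0.1, 0.2, -1.0]
gripper_width: 0.65
grasp_force: 84.8
```

```bash
cat >> h.py <<'E'
def T(p,R): M=np.eye(4);M[:3,:3]=R;M[:3,3]=p;return M
def qm(q): return Ro.from_quat([q[1],q[2],q[3],q[0]]).as_matrix()
def cur():
    o=bot.get_obs();return T(o["eef_pos"],qm(o["tool_rot"])),o
G=np.linalg.inv(T([.5611,.0768,.0114],qm([.176,.049,.983,-.008])))@T([.592,.0745,0],Ro.from_euler('z',-.10).as_matrix())
E
python3 - <<'E'
from h import *
X,o=cur();print(o["t"],o["q"].round(2),X[:3,3],o["gripper_width"],o["contact_force"])
P=X@G;print("plate pred",P.round(3))
m=bot.camera_model("wrist");im=save("wrist","w4").copy()
for p in[(-65,-29),(65,-29),(65,29),(-65,29)]:
    print(proj("wrist",(P@[p[0]/1e3,p[1]/1e3,.01,1])[:3],m).round(0))
r=bot.outline_of("wrist","template")
for k in r[:3]:
    c=max(cv2.findContours(k["pixels"].astype(np.uint8),0,1)[0],key=cv2.contourArea);print(k["score"],cv2.approxPolyDP(c,4,True)[:,0].tolist())
E
```

```text
11.825 [ 0.26  0.32 -0.52  2.06  0.25  0.83  1.07] [0.48121627 0.01542169 0.16119755] 0.6504158293433305 [-0.13879741  0.19202841 -1.02500263]
plate pred [[ 0.933  0.096  0.347  0.506]
 [-0.102  0.995 -0.003  0.013]
 [-0.346 -0.033  0.938  0.14 ]
 [ 0.     0.     0.     1.   ]]
[236. 257.]
[270. 449.]
[380. 449.]
[415. 256.]
0.76 [[404, 242], [240, 246], [242, 296], [253, 330], [268, 424], [329, 431], [383, 423], [413, 259]]
0.65 [[264, 79], [185, 98], [236, 262], [245, 241], [306, 241]]
```

View pics/w4.png

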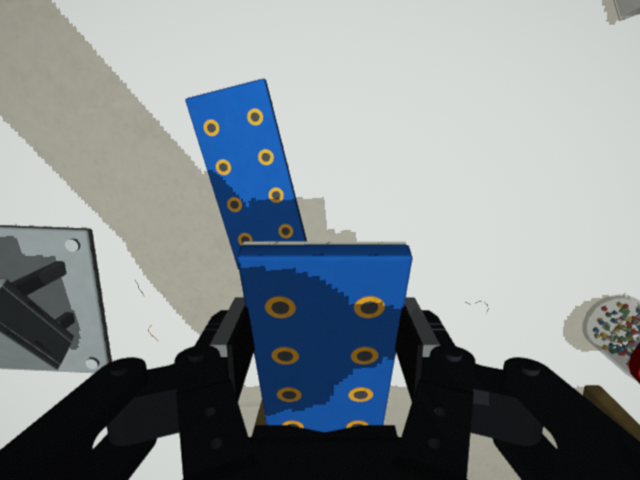

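Request:
drive_tool:
  commands:
    - {"hand": 0.5, "translation": [-20, -50, 20], "angular": [0, 0, 0]}
    - {"hand": 0.5, "translation": [-20, -95, 30], "angular": [0, 0, 0]}
    - {"hand": 0.5, "translation": [-20, -95, 30], "angular": [0, 0, 0]}
    - {"hand": 0.5, "translation": [-20, -95, 30], "angular": [0, 0, 0]}

```text
t: 12.42
eef_pos: [0.4593, -0.0774, 0.1886]
tool_rot: [-0.0, 0.046, 0.999, -0.017]
contact_force: [0.3, -0.1, -0.3]
gripper_width: 0.653
grasp_force: 85.2
```

```bash
python3 - <<'E'
from h import *
m=bot.camera_model("wrist");im=save("wrist","w5")
import json;json.dump({k:np.array(v).tolist() for k,v in m.items()},open("w5.json","w"))
o=(.478,-.237);c,s=np.cos(-.105),np.sin(-.105)
def W(x,y,z): return (o[0]+c*x-s*y,o[1]+s*x+c*y,z)
S,C=np.sin(np.radians(35)),np.cos(np.radians(35))
def K(x,y,z): return W(x*C+z*S,y,.072-x*S+z*C)
v=cv2.cvtColor(im,cv2.COLOR_RGB2BGR)
for p in[W(-.02,.06,.008),W(.11,.06,.008),W(-.02,-.06,.008),W(.11,-.06,.008)]: cv2.circle(v,tuple(int(a) for a in proj("wrist",p,m)),3,(0,0,255),1);print(proj("wrist",p,m).round(1))
for p in[K(0,.0435,.0235),K(0,-.0435,.0235),K(0.08,.0435,.0235),K(-.02,.018,0),K(-.02,-.018,0)]: cv2.circle(v,tuple(int(a) for a in proj("wrist",p,m)),3,(0,255,0),1)
cv2.imwrite("pics/w5o.png",v)
E
```

```text
[216.1 234.7]
[225.6 368.1]
[ 76.3 231.7]
[100.  364.2]
```

View pics/w5o.png

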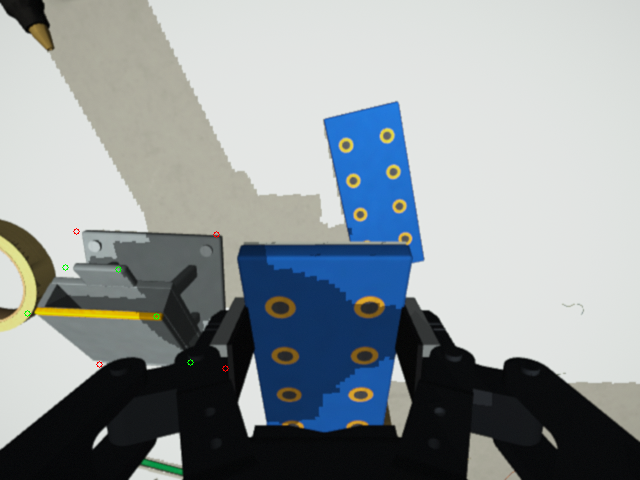

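```bash
cat >> h.py <<'E'
o_=(.478,-.234);yw=-.11
PK=T([*o_,.072],(Ro.from_euler('z',yw)*Ro.from_euler('y',np.radians(35))).as_matrix())
def goP(*xs,z=.004):
    X,o=cur();PP=np.linalg.inv(PK)@X@G;print("t",o["t"],"plate in pocket mm",(PP[:3,3]*1e3).round(1),"ang",Ro.from_matrix(PP[:3,:3]).as_rotvec().round(3),"F",o["contact_force"].round(1),"q",o["q"].round(2),"w",round(o["gripper_width"],3))
    for x in xs:
        M=PK@T([x,0,z],np.eye(3))@np.linalg.inv(G)
        print(x,"tcp",M[:3,3].round(3),"move",((M-X)[:3,3]*1e3).round(1),"ang",Ro.from_matrix(M[:3,:3]@X[:3,:3].T).as_rotvec().round(3))
E
python3 -c "
from h import *
goP(-.1,-.06,0,.015)"
```

```text
t 12.475 plate in pocket mm [-63.3 154.7  72. ] ang [-0.039 -0.258 -0.   ] F [ 1.   0.5 -1. ] q [ 0.44  0.24 -0.49  2.07  0.19  0.87  1.32] w 0.648
-0.1 tcp [ 0.38  -0.224  0.16 ] move [ -79.4 -147.2  -28.9] ang [ 0.06   0.253 -0.023]
-0.06 tcp [ 0.413 -0.228  0.137] move [ -46.9 -150.8  -51.9] ang [ 0.06   0.253 -0.023]
0 tcp [ 0.461 -0.233  0.102] move [   2.  -156.1  -86.3] ang [ 0.06   0.253 -0.023]
0.015 tcp [ 0.474 -0.234  0.094] move [  14.2 -157.5  -94.9] ang [ 0.06   0.253 -0.023]
```

Request:
drive_tool:
  commands:
    - {"hand": 0.5, "translation": [-50, -30, 0], "angular": [0, 0, 0]}
    - {"hand": 0.5, "translation": [-79, -80, 0], "angular": [0, 0, 0]}
    - {"hand": 0.5, "translation": [-79, -120, 0], "angular": [0.03, 0.13, -0.01]}
    - {"hand": 0.5, "translation": [-79, -147, 0], "angular": [0.06, 0.253, -0.023]}
    - {"hand": 0.5, "translation": [-79, -147, -15], "angular": [0.06, 0.253, -0.023]}
    - {"hand": 0.5, "translation": [-79, -147, -29], "angular": [0.06, 0.253, -0.023]}
    - {"hand": 0.5, "translation": [-79, -147, -29], "angular": [0.06, 0.253, -0.023]}
    - {"hand": 0.5, "translation": [-79, -147, -29], "angular": [0.06, 0.253, -0.023]}

```text
t: 13.48
eef_pos: [0.3809, -0.2245, 0.1606]
tool_rot: [-0.127, 0.055, 0.99, 0.007]
contact_force: [-0.0, -0.2, -1.3]
gripper_width: 0.645
grasp_force: 85.3
```

```bash
python3 - <<'E'
from h import *
goP(-.1,-.06,0)
im=save("scene","s6");w=save("wrist","w6")
v=np.concatenate([cv2.resize(im[240:360,250:400],(500,400),interpolation=3),cv2.resize(w[200:480,60:580],(300,162))[:0].reshape(0,300,3) if 0 else np.zeros((400,0,3),np.uint8)],1)
cv=np.zeros((600,800,3),np.uint8);cv[:400,:500]=v;cv[350:590,480:800]=cv2.resize(w,(320,240))
cv2.imwrite("pics/c6.png",cv[:,:,::-1])
E
```

```text
t 13.475 plate in pocket mm [-99.8  -0.4   5.2] ang [-0.    -0.001 -0.001] F [-0.  -0.2 -1.3] q [ 0.65  0.36 -0.36  2.    0.19  1.06  1.63] w 0.645
-0.1 tcp [ 0.38  -0.224  0.16 ] move [-0.8  0.5 -0.9] ang [0.001 0.    0.001]
-0.06 tcp [ 0.413 -0.228  0.137] move [ 31.7  -3.1 -23.8] ang [0.001 0.    0.001]
0 tcp [ 0.461 -0.233  0.102] move [ 80.6  -8.5 -58.2] ang [0.001 0.    0.001]
```

View pics/c6.png

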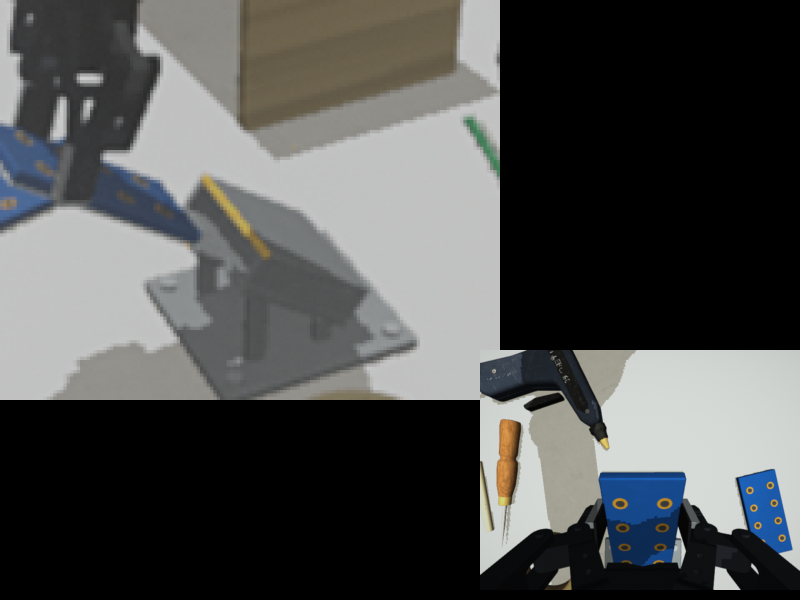

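```bash
python3 - <<'E'
from h import *
X,o=cur();P=X@G
for p in[(.065,-.029,0),(.065,-.029,.01),(.065,.029,.01)]: print("plate",proj("scene",(P@[*p,1])[:3]).round(1))
for p in[(0,.0435,.0235),(0,-.0435,.0235)]: print("roof",proj("scene",(PK@[*p,1])[:3]).round(1))
E
```

```text
plate [308.6 313.4]
plate [311.4 309. ]
plate [298.6 292.9]
roof [310.2 290.5]
roof [330.1 314.4]
```

Request:
drive_tool:
  commands:
    - {"hand": 0.5, "translation": [7, -1.5, -7], "angular": [0, 0, 0]}
    - {"hand": 0.5, "translation": [14, -2.5, -12], "angular": [0, 0, 0]}
    - {"hand": 0.5, "translation": [22, -3.5, -18], "angular": [0, 0, 0]}
    - {"hand": 0.5, "translation": [32, -4.5, -25], "angular": [0, 0, 0]}
    - {"hand": 0.5, "translation": [40, -5, -30.5], "angular": [0, 0, 0]}
    - {"hand": 0.5, "translation": [40, -5, -30.5], "angular": [0, 0, 0]}

```text
t: 14.32
eef_pos: [0.4215, -0.23, 0.1293]
tool_rot: [-0.128, 0.055, 0.99, 0.008]
contact_force: [-0.0, 0.8, -1.7]
gripper_width: 0.644
grasp_force: 85.3
```

```bash
python3 -c "
from h import *
goP(-.05,0,.01,.015)"
```

```text
t 14.325 plate in pocket mm [-48.2  -1.5   3. ] ang [ 0.001  0.    -0.002] F [-0.   0.8 -1.7] q [ 0.61  0.46 -0.35  1.94  0.22  1.04  1.59] w 0.644
-0.05 tcp [ 0.421 -0.228  0.131] move [-0.7  1.5  1.8] ang [ 0.    -0.     0.002]
0 tcp [ 0.461 -0.233  0.102] move [ 40.   -3.  -26.9] ang [ 0.    -0.     0.002]
0.01 tcp [ 0.47  -0.234  0.097] move [ 48.1  -3.9 -32.6] ang [ 0.    -0.     0.002]
0.015 tcp [ 0.474 -0.234  0.094] move [ 52.2  -4.3 -35.5] ang [ 0.    -0.     0.002]
```

Nose is 17 mm in with no contact. Continue.

Request:
drive_tool:
  commands:
    - {"hand": 0.5, "translation": [8, -0.5, -5.5], "angular": [0, 0, 0]}
    - {"hand": 0.5, "translation": [16, -1.5, -11], "angular": [0, 0, 0]}
    - {"hand": 0.5, "translation": [24, -2, -16.5], "angular": [0, 0, 0]}
    - {"hand": 0.5, "translation": [32, -3, -22], "angular": [0, 0, 0]}
    - {"hand": 0.5, "translation": [40, -4, -27.5], "angular": [0, 0, 0]}
    - {"hand": 0.5, "translation": [40, -4, -27.5], "angular": [0, 0, 0]}

```text
t: 15.08
eef_pos: [0.4615, -0.2341, 0.1018]
tool_rot: [-0.128, 0.056, 0.99, 0.008]
contact_force: [0.4, -0.0, -1.7]
gripper_width: 0.647
grasp_force: 85.3
```

```bash
python3 -c "
from h import *
goP(.01,.015)"
```

```text
t 15.075 plate in pocket mm [ 0.4 -1.2  3.6] ang [ 0.001  0.    -0.002] F [ 0.4 -0.  -1.7] q [ 0.57  0.55 -0.34  1.86  0.25  1.03  1.56] w 0.647
0.01 tcp [ 0.47  -0.234  0.097] move [ 8.2  0.2 -5.2] ang [ 0.001 -0.     0.002]
0.015 tcp [ 0.474 -0.234  0.094] move [12.2 -0.2 -8. ] ang [ 0.001 -0.     0.002]
```

Request:
drive_tool:
  commands:
    - {"hand": 0.5, "translation": [4, -0.4, -2.8], "angular": [0, 0, 0]}
    - {"hand": 0.5, "translation": [8, -0.8, -5.6], "angular": [0, 0, 0]}
    - {"hand": 0.5, "translation": [8, -0.8, -5.6], "angular": [0, 0, 0]}

```text
t: 15.45
eef_pos: [0.4692, -0.235, 0.0966]
tool_rot: [-0.128, 0.056, 0.99, 0.008]
contact_force: [0.2, -0.1, -1.2]
gripper_width: 0.65
grasp_force: 85.3
```

Request:
drive_tool:
  commands:
    - {"hand": 0.5, "translation": [2.5, -0.2, -1.8], "angular": [0, 0, 0]}
    - {"hand": 0.5, "translation": [2.5, -0.2, -1.8], "angular": [0, 0, 0]}

```text
t: 15.7
eef_pos: [0.4716, -0.2352, 0.0949]
tool_rot: [-0.128, 0.056, 0.99, 0.008]
contact_force: [0.7, -0.1, -1.5]
gripper_width: 0.647
grasp_force: 85.3
```

Request:
drive_tool:
  commands:
    - {"hand": 0.5, "translation": [2, -0.2, -1.4], "angular": [0, 0, 0]}
    - {"hand": 0.5, "translation": [2, -0.2, -1.4], "angular": [0, 0, 0]}

```text
t: 15.95
eef_pos: [0.4736, -0.2355, 0.0935]
tool_rot: [-0.128, 0.056, 0.99, 0.008]
contact_force: [-0.1, -0.6, -1.3]
gripper_width: 0.65
grasp_force: 85.3
```

Request:
drive_tool:
  commands:
    - {"hand": 0.5, "translation": [-1, 0, -1.7], "angular": [0, 0, 0]}
    - {"hand": 0.5, "translation": [-1, 0, -1.7], "angular": [0, 0, 0]}

```text
t: 16.2
eef_pos: [0.4722, -0.2354, 0.0917]
tool_rot: [-0.128, 0.056, 0.99, 0.008]
contact_force: [-0.3, 0.2, -0.6]
gripper_width: 0.649
grasp_force: 85.3
```

Request:
drive_tool:
  commands:
    - {"hand": 0.8, "translation": [0, 0, 0], "angular": [0, 0, 0]}
    - {"hand": 0.8, "translation": [0, 0, 0], "angular": [0, 0, 0]}
    - {"hand": 0.9, "translation": [0, 0, 0], "angular": [0, 0, 0]}
    - {"hand": 0.9, "translation": [5, 0, 25], "angular": [0, 0, 0]}
    - {"hand": 0.9, "translation": [0, 0, 70], "angular": [0, 0, 0]}
    - {"hand": 0.9, "translation": [-60, 0, 100], "angular": [0, 0, 0]}
    - {"hand": 0.9, "translation": [-60, 0, 100], "angular": [0, 0, 0]}
    - {"hand": 0.9, "translation": [-60, 0, 100], "angular": [0, 0, 0]}

```text
t: 17.2
eef_pos: [0.4126, -0.2356, 0.1921]
tool_rot: [-0.127, 0.056, 0.99, 0.007]
contact_force: [0.5, -0.9, 0.6]
gripper_width: 0.898
grasp_force: 0.0
```

```bash
python3 - <<'E'
from h import *
im=save("scene","s7");m=bot.camera_model("wrist");w=save("wrist","w7");t=save("top","t7")
v=np.zeros((600,800,3),np.uint8)
v[:320,:400]=cv2.resize(im[270:350,280:380],(400,320),interpolation=3)
v[:320,400:]=cv2.resize(t[250:314,360:440],(400,320),interpolation=3)
v[320:,:373]=cv2.resize(w,(373,280))
for x in(-.05,-.045,-.04): print(x,[proj("scene",(PK@[x,y,.01,1])[:3]).round(1) for y in(-.029,.029)],[proj("wrist",(PK@[x,y,.01,1])[:3],m).round(1) for y in(-.029,.029)],[proj("top",(PK@[x,y,.01,1])[:3]).round(1) for y in(-.029,.029)])
cv2.imwrite("pics/c7.png",v[:,:,::-1])
for c in("scene","wrist","top"):
  for k in bot.outline_of(c,"template"):
    q=max(cv2.findContours(k["pixels"].astype(np.uint8),0,1)[0],key=cv2.contourArea);print(c,round(k["score"],2),cv2.approxPolyDP(q,2,True)[:,0].tolist())
E
```

```text
-0.05 [array([303.5, 309.2]), array([290.9, 292.8])] [array([289.1, 342.1]), array([387.2, 341.9])] [array([414.1, 313.9]), array([390.2, 311.2])]
-0.045 [array([305.5, 309.9]), array([292.8, 293.5])] [array([289.6, 347.5]), array([386.4, 347.3])] [array([414. , 312.2]), array([390.1, 309.6])]
-0.04 [array([307.4, 310.5]), array([294.8, 294.3])] [array([290.1, 352.7]), array([385.6, 352.5])] [array([413.9, 310.5]), array([390.1, 307.9])]
scene 0.9 [[283, 290], [269, 280], [223, 301], [231, 310], [239, 313], [281, 295]]
scene 0.78 [[290, 296], [300, 313], [318, 320], [325, 319], [325, 312], [316, 302], [294, 294]]
wrist 0.85 [[290, 333], [289, 357], [295, 401], [337, 404], [375, 402], [384, 340], [380, 333]]
top 0.7 [[329, 288], [309, 292], [316, 341], [337, 337]]
top 0.54 [[391, 300], [397, 306], [402, 306], [409, 295], [391, 293]]
```

View pics/c7.png

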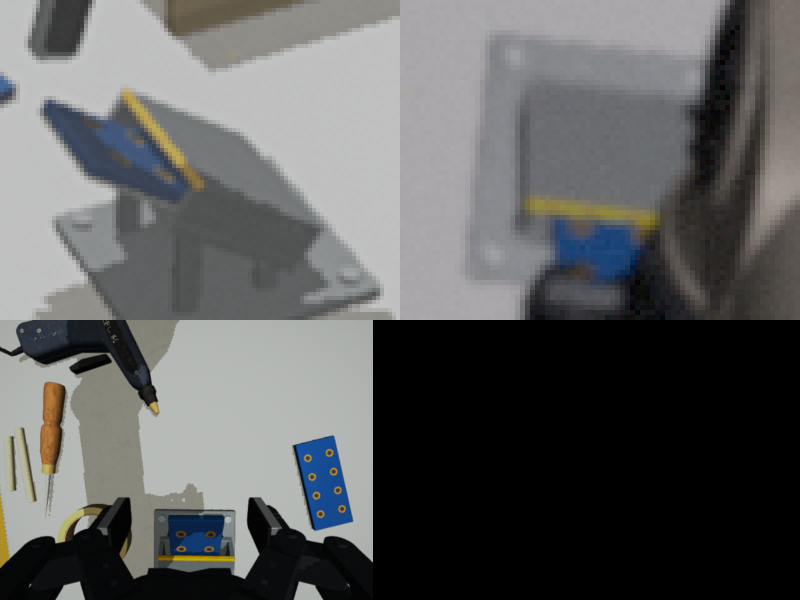

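```bash
python3 -c "
from station import bot
print(bot.hand_in())"
```

```text
the job is handed in; nothing more can be done
None
```

I drew the blue template out from under the riser, slid it bushed side up into the rack's slot and let go; the last pictures show it within about 5 mm of fully home, and I handed the job in at about 17 s without getting a verdict back.

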